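Dock the camera, then show it the cored casting

TASK

Slide the small camera along its rail towards the end stop until the spring ball clicks in under it and holds it. Then lift the two white cast feet in turn to feel which is heavier (only one has its steel core cast in); set the lighter one back down upright on the table, without dropping it. Finish while holding the heavier one upright in the gripper above the camera's lens, centred over it, its underside about 80 mm above the lens and touching nothing; do not let go. Leave the other things on the table where they are.

Things in the scene. Friction and masses are not known exactly. Their poses are not given: they have to be found in the camera images.
- rail: Aluminium rail fixed to the table: base plate 200 x 60 x 6 mm, on it a T rail 24 mm wide, top 21 mm above the table. Origin at the centre of the plate's underside, x along the rail towards the dark end stop (face at x = +94 mm, 40 mm wide, top at 35 mm), z up.
- home (a point): Point of the rail where the module's origin lies when docked: x = +67 mm, y = 0, z = +9.5 mm in the rail's frame; axes as the rail's.
- module: Grey camera, black foot and round lens looking up, 50 mm along (x, to the end stop), 40 mm across. Its foot hooks under the rail with 1.5 mm play: it only slides along the rail. Origin: centre of the underside; top of block at +53.5 mm. Starts 110 to 145 mm short of home; slides at about 1 N, 2 to 5 N to pass the ball, about 6 N to pull back off it; at home 2 mm short of the stop.
- lens (a point): Centre of the lens on top of the module, 61.5 mm above the module's origin (71 mm above the table); axes as the module's.
- detent (a joint): Spring ball in the rail's top: 0 when fully up (free, or clicked into the module's notch), up to 0.0035 m when pressed down by the module passing over it. Below 0.001 with the module at home: docked.
- casting_a: First of two white cast machine feet that look exactly alike; upright at the start. Foot flange 60 mm across, 12 mm high; above it a plain round body 44 mm across; total height 75 mm. Origin at the centre of its underside, z up. Mass unknown, 0.13 to 0.52 kg; the two differ by at least 0.15 kg. They swap places from start to start.
- casting_b: Second of two white cast machine feet that look exactly alike; upright at the start. Foot flange 60 mm across, 12 mm high; above it a plain round body 44 mm across; total height 75 mm. Origin at the centre of its underside, z up. Mass unknown, 0.13 to 0.52 kg; the two differ by at least 0.15 kg. They swap places from start to start.
- pen_2: White and blue pen lying on the table, 135 mm long. Bystander; origin at the centre of its underside.
- white_cap: Small white cap, 31 mm across, 16 mm high. Bystander; origin at the centre of its underside.
- jar_1: Jar with lid, 64 mm across, 85 mm high. Bystander; origin at the centre of its underside.
- mould_puck: Round pink mould, 84 mm across, 32 mm high. Bystander; origin at the centre of its underside.
Things that resemble listed ones, but are neither listed nor needed, are in the scene too. What is shaped like the casting_a but orange or yellow is not meant.

How it is judged:
On the way, in this order (a step that is already met when the one before it is completed fails the run):
1. the camera module stands at home on the rail, within 3 mm, with the ball up in its notch (x of module in the frame of home between -0.003 and 0.003 m and distance between module and home below 0.005 m and value of joint detent below 0.001 m), for 0.2 s.
2. then the lighter casting is lifted in the gripper, more than 25 mm above the table, while the heavier stands free on it (the heavier may be lifted before or after) (((height (world z) of casting_a above 0.025 m and contact force between casting_a and the fingers above 0.5 N and contact force between casting_b and anything else above 2.6 N and contact force between casting_b and the arm below 0.1 N and contact force between casting_b and the fingers below 0.1 N and height (world z) of casting_b between -0.006 and 0.006 m) or (height (world z) of casting_b above 0.025 m and contact force between casting_b and the fingers above 0.5 N and contact force between casting_a and anything else above 2.6 N and contact force between casting_a and the arm below 0.1 N and contact force between casting_a and the fingers below 0.1 N and height (world z) of casting_a between -0.006 and 0.006 m))), for 0.2 s.
At the end, for the whole second after the job is handed in: Module within 3 mm of home, ball up (below 0.001 m). Heavier casting held still and upright (0.2 rad) in the fingers, underside 40 to 130 mm above the lens, within 25 mm of its axis, not touching the module. Lighter casting upright and at rest on the table, untouched (all of step 1 and ((contact force between casting_a and the fingers above 1 N and horizontal distance between casting_a and lens below 0.025 m and z of casting_a in the frame of lens between 0.04 and 0.13 m and angle between casting_a's own z axis and vertical below 0.2 rad and linear speed of casting_a below 0.03 m/s and contact force between casting_a and module below 0.1 N and angle between casting_b's own z axis and vertical below 0.1 rad and linear speed of casting_b below 0.02 m/s and contact force between casting_b and anything else below 2.6 N and contact force between casting_b and the arm below 0.1 N and contact force between casting_b and the fingers below 0.1 N and height (world z) of casting_b between -0.006 and 0.006 m) or (contact force between casting_b and the fingers above 1 N and horizontal distance between casting_b and lens below 0.025 m and z of casting_b in the frame of lens between 0.04 and 0.13 m and angle between casting_b's own z axis and vertical below 0.2 rad and linear speed of casting_b below 0.03 m/s and contact force between casting_b and module below 0.1 N and angle between casting_a's own z axis and vertical below 0.1 rad and linear speed of casting_a below 0.02 m/s and contact force between casting_a and anything else below 2.6 N and contact force between casting_a and the arm below 0.1 N and contact force between casting_a and the fingers below 0.1 N and height (world z) of casting_a between -0.006 and 0.006 m))); the arm keeps its last pose, push and grip.
It fails at once if a casting is dropped (falls free faster than 0.7 m/s) ((linear speed of casting_a above 0.7 m/s and contact force between casting_a and the fingers below 0.3 N) or (linear speed of casting_b above 0.7 m/s and contact force between casting_b and the fingers below 0.3 N)).
It fails at once if a casting is knocked over (tilts more than 0.7 rad) (angle between any of casting_a, casting_b's own z axis and vertical above 0.7 rad).
It fails at once if a bystander is moved by more than 40 mm (distance of any of pen_2, white_cap, jar_1, mould_puck from where it was at the start of the episode above 0.04 m).
It also fails if it takes over 72 s, if anything falls off the work surface, if the arm or the gripper's body presses on something with over 40 N, if the wrist force passes 120 N, or if a joint passes its speed limit or range.

ROBOT

A 6-joint arm with a two-finger parallel gripper is mounted at the origin on a cart in front of the work surface, level with it; the furniture and walls round the work are solid. World frame = base frame: x ahead of the robot, y to its left, z up, the work surface at z = 0. Lengths are in m, angles in rad, forces in N, time in s.
With the tool pointing down it reaches from about 0.375 to 0.975 m from the base axis. Payload 3.8 kg.
Tool frame: the origin (TCP) lies on the mounting face of the last link; the fingertips stand 166 mm ahead of it and the grasp point (between the pads) lies 147 mm ahead of it; z points along the fingers, y is the line along which they close (so a half turn about z gives the same grasp; the last joint's range is limited). The gripper opens to 88 mm and grips with 3 to 60 N. Pads are 18 mm wide; open, the fingers measure 123 mm over their backs; the gripper's body (75 mm by 187 mm) begins 45 mm behind the grasp point.
Start: joints at [1.135, 0.264, 1.604, -0, 1.274, -0.037], TCP at [0.262, 0.622, 0.405] pointing down, gripper open.
Joint ranges: [-2.63, 2.63], [-0.94, 2.18], [0.31, 2.57], [-1.31, 4.45], [0, 2.66], [-2.55, 2.55]. Speed limits (rad/s): [2.57, 2.57, 3.14, 3.14, 3.14, 3.14].

INTERFACE

Orientations are given as a unit quaternion [w, x, y, z].
In Python, from station import readout, vision, workorder gives the robot as it stands.
- The arm moves only by the tool jog_arm, never from a script. Its argument "commands" is a list that holds one entry, the list of rows, each a list of 7 numbers: the turn, a rotation vector about the tool's x, y, z in units of 5 degrees (1.0 is 5 degrees), then the shift along the tool's x, y, z in units of 25 mm (1.0 is 25 mm), then the opening, from 0 (shut) to 1 (fully open). In form: [[[wx, wy, wz, tx, ty, tz, jaw], ...]]. A call has 1 to 12 rows; each row shifts and turns the commanded pose from where the row before left it, along the tool's axes as they then stand; what a row does not reach is not made up. A row lasts 1/12 s, in which the tool goes at most 41.7 mm and 7.16 degrees, less where a joint would pass 70% of its speed; a pose out of reach is approached as far as the arm can. A call is refused whole if a number of a shift passes 1 or a number of a turn 1, either way. A call with a gripper value outside its range is refused whole. The fingers move at their own pace and stop on an object; "force" is the grip in N (left out, the last holds). Time passes only in rows, so rows that do not move let the fingers close. It gives the time, the measured TCP pose, the force, the opening and the grip force at its end, in the units of the state.
- readout.get_obs(): the state, without advancing time (a new reading comes with each control period).
- vision.snapshot(name): name is "scene" or "top"; returns a dict with "img" (480x640x3 uint8, red, green, blue), "mtx" (3x3 intrinsics, pixels), "k1" (the pictures are not rectified: a ray, as slopes to the right and down, at radius r is drawn at 1 + k1 r^2 times it, then the intrinsics apply), "eye" and "rotation" of the camera in the world. Camera axes: x right, y up, looking along -z (the intrinsics and any distortion apply to the point x, -y, -z); pixel columns grow to the right and rows downward; lengths in m; the calibration is good to about 2 mm. A picture is of the moment at which its call begins. There is no depth.
- workorder.hand_in(): hands the job in; it is judged then, once.
The state is a dict: "t": time; "joint_pos": joint angles; "qd": joint speeds; "joint_torque": joint torques, N m; "ee_pos": TCP position; "orientation": TCP orientation; "force": force on the tool from outside, world axes, zero at the start; "ft_torque": the same for the moment, N m; "gripper_width": finger opening in m; "gripper_force": force on a finger pad.
Only numpy, scipy, OpenCV 4.12 (cv2) and the standard library are available. Lean on these libraries where they do the work, as an engineer would, in place of code of your own. Each camera call takes 0.05 s, during which the arm holds its last target. There are 200 camera calls.

## Working session

There is one attempt and no reset: what is moved stays moved. The work goes in short steps, Python scripts to look and compute and a tool call to move; the robot and the scene stay as the last step left them, time stands still between calls to the robot, and variables do not carry over. Pictures are saved under pics/ and viewed, at most 10 in all, crops included, and the job is handed in when it is done.

Besides the shell and the picture viewer there is one more tool, called after "Request:" as name([rows], argument=value, ...), one row to a line, values as JSON. jog_arm: Moves the arm, as the interface text tells. Its arguments: {"type":"object","properties":{"commands":{"type":"array","items":{"type":"array","items":{"type":"array","items":{"type":"number"}}}},"force":{"type":"number"}},"required":["commands"]}

```bash
mkdir -p pics
cat > h.py <<'E'
import numpy as np, cv2
from station import readout, vision, workorder
def snap(n,f=None):
    s=vision.snapshot(n)
    if f: cv2.imwrite(f'pics/{f}.png',s['img'][:,:,::-1])
    return s
def ray(s,u,v):
    K=np.array(s['mtx']);k=s['k1']
    d=cv2.undistortPoints(np.array([[[u,v]]],float),K,np.array([k,0,0,0.]))[0,0]
    return np.array(s['eye']),np.array(s['rotation'])@np.array([d[0],-d[1],-1])
def onz(s,u,v,z):
    e,d=ray(s,u,v); return e+d*(z-e[2])/d[2]
def proj(s,p):
    c=np.array(s['rotation']).T@(np.array(p)-np.array(s['eye']));a=np.array([c[0],-c[1]])/-c[2]
    a=a*(1+s['k1']*(a@a)); K=np.array(s['mtx']);return K[:2,:2]@a+K[:2,2]
E
python3 - <<'E'
from h import *
for n in('scene','top'):
    s=snap(n,n+'0');print(n,s['mtx'],s['k1'],s['eye'],s['rotation'])
print(readout.get_obs())
E
```

```text
scene [[480.36254112   0.         319.34759844]
 [  0.         480.36254112 237.4816663 ]
 [  0.           0.           1.        ]] -0.07202397960732321 [ 0.03087029 -0.42270016  0.57371488] [ 0.83199963  0.46536447 -0.15050912 -0.26183876]
top [[596.98051018   0.         315.95769486]
 [  0.         596.98051018 233.24799294]
 [  0.           0.           1.        ]] -0.13971757936280585 [0.44884285 0.26563728 1.23948164] [ 0.70692266  0.01415472 -0.03197604 -0.70642588]
{'t': 0.1, 'joint_pos': array([ 1.13508188e+00,  2.64647024e-01,  1.60522000e+00,  1.11236944e-05,
        1.27369519e+00, -3.69047898e-02]), 'qd': array([-0.00119727, -0.00114816, -0.00355821, -0.00020724,  0.00077405,
       -0.00173753]), 'joint_torque': array([ 6.90954876e-04, -5.03613210e+01, -3.58074689e+01,  7.30936672e-02,
        2.34273181e-02, -2.25291512e-05]), 'ee_pos': array([0.26199082, 0.62174966, 0.40354235]), 'orientation': array([-2.35721685e-04,  1.98087493e-01,  9.80183848e-01, -9.56165665e-04]), 'force': array([0.41873859, 0.78409972, 0.13212005]), 'ft_torque': array([-0.00594277, -0.04313727, -0.03139464]), 'gripper_force': 0.0, 'gripper_width': 0.08839177189584534}
```

View pics/scene0.png

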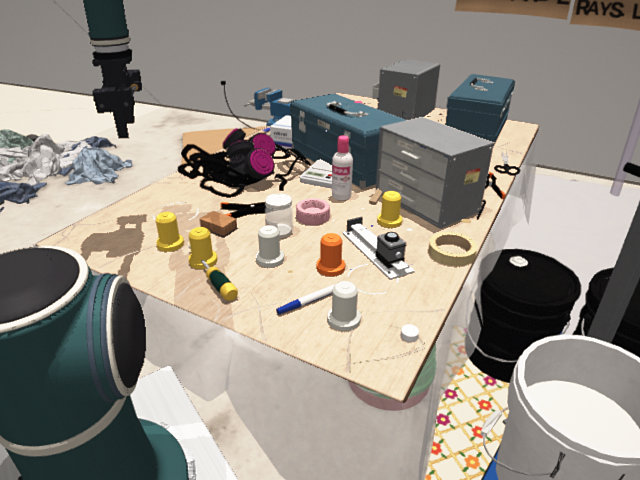

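View pics/top0.png

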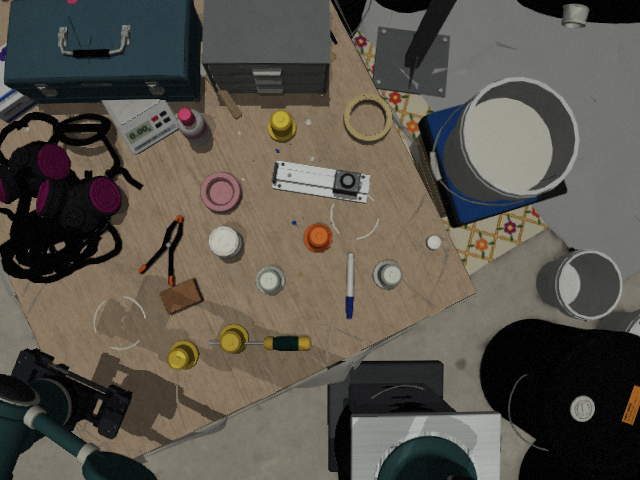

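The scene view shows the white castings near (269,245) and (344,305), the camera at (391,248) and the stop at (354,224). The top view shows the castings at (270,280) and (387,274), the module at (347,181) and the stop at the left end, about (277,178). I'll enlarge that part of the top view next.

```bash
sed -i "s/    return s$/    from scipy.spatial.transform import Rotation as R\n    q=s['rotation'];s['rotation']=R.from_quat([q[1],q[2],q[3],q[0]]).as_matrix();return s/" h.py
python3 - <<'E'
from h import *
s=snap('top');im=s['img'][:,:,::-1]
c=im[145:305,240:440];cv2.imwrite('pics/c1.png',cv2.resize(c,None,fx=3.75,fy=3.75,interpolation=cv2.INTER_CUBIC))
for n,u,v,z in[('lens',347,181,.071),('casA',270,278,.075),('casB',392,275,.075),('cap',434,242,.016),('stop',277,178,.035),('pen',350,285,.01),('puck',221,192,.032),('jar',225,241,.085),('orange',320,236,.075),('yel',283,120,.075)]:print(n,onz(s,u,v,z).round(3))
t=snap('scene')
for n,u,v,z in[('lens',392,237,.071),('casA',269,229,.075),('casB',345,287,.075),('cap',410,330,.016)]:print(n,onz(t,u,v,z).round(3))
E
```

```text
lens [0.629 0.175 0.071]
casA [0.438 0.326 0.075]
casB [0.443 0.087 0.075]
cap [ 0.511 -0.01   0.016]
stop [0.64  0.315 0.035]
pen [0.423 0.165 0.01 ]
puck [0.612 0.429 0.032]
jar [0.509 0.413 0.085]
orange [0.52  0.228 0.075]
yel [0.751 0.302 0.075]
lens [0.629 0.166 0.071]
casA [0.438 0.328 0.075]
casB [0.446 0.085 0.075]
cap [ 0.513 -0.013  0.016]
```

View pics/c1.png

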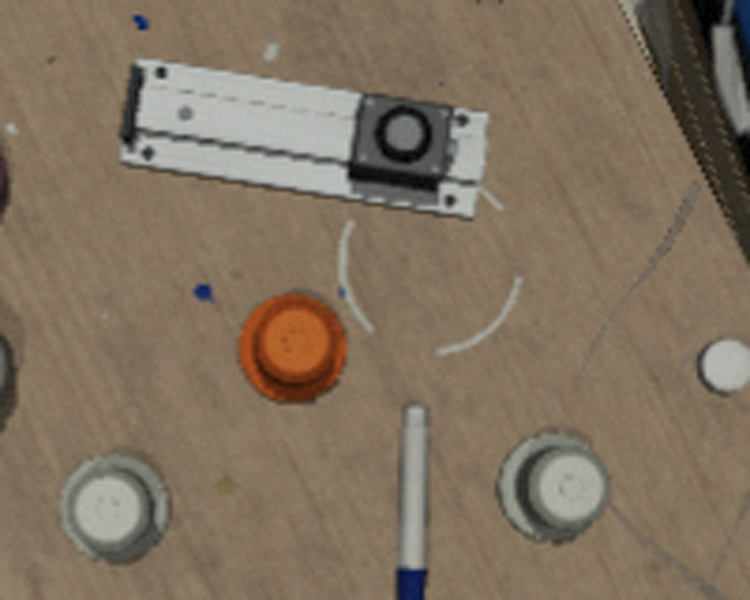

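The crop shows the plate corners at crop pixels (137,60), (488,113), (473,217) and (121,162). The lens is at (404,134), and the casting tops are at (108,510) and (572,487). The dark stop is at the left end, at (132,105).

```bash
cat > m.py <<'E'
from h import *
s=snap('top')
f=lambda u,v,z:onz(s,240+u/3.75,145+v/3.75,z)
TL,TR,BR,BL=[f(*p,.006) for p in[(137,60),(488,113),(473,217),(121,162)]]
o=(TL+TR+BR+BL)/4; ax=(TL+BL-TR-BR)/2
print('size',np.linalg.norm(ax),np.linalg.norm(TL-BL),'o',o,'yaw',np.degrees(np.arctan2(ax[1],ax[0])))
ax/=np.linalg.norm(ax);ay=np.array([-ax[1],ax[0],0])
L=f(404,134,.071);print('lens',L,'rail xy',(L-o)@ax,(L-o)@ay,'home',o+ax*.067,'end of plate',o-.1*ax)
A=f(108,510,.075);B=f(572,487,.075);print('A',A,'B',B)
P=[f(u,v,.012) for u,v in[(115,508),(553,487)]];print('flange',P)
E
python3 m.py
```

```text
size 0.1979941081075663 0.058015894664991886 o [0.63717302 0.22330278 0.006     ] yaw 81.40593801158356
lens [0.62947263 0.17324123 0.071     ] rail xy -0.05065014854025105 0.00013308780547375068 home [0.64718503 0.2895505  0.006     ] end of plate [0.62222974 0.12442559 0.006     ]
A [0.4317559  0.32801406 0.075     ] B [0.44349918 0.08623521 0.075     ]
flange [array([0.43192823, 0.32756524, 0.012     ]), array([0.44323812, 0.08706931, 0.012     ])]
```

Checks: the plate measures 198 x 58 mm (nominal 200 x 60). The module is 117.6 mm short of home, which is within the stated range, and the rail yaw is 81.4°. I'll grip the module along the rail, with the tips above the stop.

```bash
cat > go.py <<'E'
import sys;from h import *
from scipy.spatial.transform import Rotation as R
# go.py x y z(grasp) yaw_of_tool_y : remaining shift in tool units (after turn), and turn
x,y,z,yaw=map(float,sys.argv[1:]);o=readout.get_obs();q=o['orientation']
M=R.from_quat([q[1],q[2],q[3],q[0]]);M=M.as_matrix()
cur=np.degrees(np.arctan2(M[1,1],M[0,1]));a=np.radians(yaw)
ty=np.array([np.cos(a),np.sin(a),0]);tz=np.array([0,0,-1.]);T=np.c_[np.cross(ty,tz),ty,tz]
g=o['ee_pos']+.147*M[:,2];d=np.array([x,y,z])-g
print('t',o['t'],'grasp',g.round(4),'yaw',cur.round(2),'zaxis',M[:,2].round(3),'turn wz',((cur-yaw)/5).round(2),'shift',(T.T@d/.025).round(2),'F',o['force'].round(2),'w',round(o['gripper_width'],4),'gf',round(o['gripper_force'],2))
E
python3 go.py .6295 .1732 .16 81.4
```

```text
t 0.25 grasp [0.262  0.6217 0.2571] yaw 67.15 zaxis [-0.    -0.001 -1.   ] turn wz -2.85 shift [-17.22 -15.54   3.88] F [-0.21  0.46  0.17] w 0.0884 gf 0.0
```

Request:
jog_arm([
  [[0,0,-0.95,0,0,0,1],[0,0,-0.95,0,0,0,1],[0,0,-0.95,0,0,0,1],[0,0,0,-0.86,-0.78,0,1],[0,0,0,-0.86,-0.78,0,1],[0,0,0,-0.86,-0.78,0,1],[0,0,0,-0.86,-0.78,0,1],[0,0,0,-0.86,-0.78,0,1],[0,0,0,-0.86,-0.78,0,1],[0,0,0,-0.86,-0.78,0,1],[0,0,0,-0.86,-0.78,0,1],[0,0,0,-0.86,-0.78,0,1]],
])

```text
t: 1.25
ee_pos: [0.4278, 0.4183, 0.4047]
orientation: [0.0, 0.075, 0.997, 0.0]
force: [0.2, -0.9, 0.3]
gripper_width: 0.088
gripper_force: 0.0
```

Request:
jog_arm([
  [[0,0,0,-0.86,-0.78,0,1],[0,0,0,-0.86,-0.78,0,1],[0,0,0,-0.86,-0.78,0,1],[0,0,0,-0.86,-0.78,0,1],[0,0,0,-0.86,-0.78,0,1],[0,0,0,-0.86,-0.78,0,1],[0,0,0,-0.86,-0.78,0,1],[0,0,0,-0.86,-0.78,0,1],[0,0,0,-0.86,-0.78,0,1],[0,0,0,-0.86,-0.78,0,1],[0,0,0,-0.86,-0.78,0,1],[0,0,0,0,0,0,1]],
])

```text
t: 2.25
ee_pos: [0.6315, 0.1683, 0.4045]
orientation: [0.001, 0.077, 0.997, -0.001]
force: [-0.9, 0.1, 0.3]
gripper_width: 0.0878
gripper_force: 0.0
```

```bash
python3 go.py .6295 .1732 .061 81.4
```

```text
t 2.25 grasp [0.6317 0.168  0.2575] yaw 81.19 zaxis [ 0.002 -0.002 -1.   ] turn wz -0.04 shift [0.12 0.19 7.86] F [-0.89  0.07  0.29] w 0.0878 gf 0.0
```

Request:
jog_arm([
  [[0,0,0,0.1,0.15,0,1],[0,0,0,0,0,0.8,1],[0,0,0,0,0,0.8,1],[0,0,0,0,0,0.8,1],[0,0,0,0,0,0.8,1],[0,0,0,0,0,0.8,1],[0,0,0,0,0,0.8,1],[0,0,0,0,0,0.8,1],[0,0,0,0,0,0.8,1],[0,0,0,0,0,0.8,1],[0,0,0,0,0,0.65,1],[0,0,0,0,0,0,1]],
])

```text
t: 3.25
ee_pos: [0.624, 0.1773, 0.2043]
orientation: [-0.004, 0.074, 0.997, -0.001]
force: [-0.5, -0.2, -0.3]
gripper_width: 0.0882
gripper_force: 0.0
```

Request:
jog_arm([
  [[0,0,0,0,0,0,0.5],[0,0,0,0,0,0,0.5],[0,0,0,0,0,0,0.5],[0,0,0,0,0,0,0.5],[0,0,0,0,0,0,0.5],[0,0,0,0,0,0,0.5],[0,0,0,0,0,0,0.5],[0,0,0,0,0,0,0.5]],
], force=8)

```text
t: 3.92
ee_pos: [0.6276, 0.1763, 0.2099]
orientation: [0.001, 0.075, 0.997, 0.0]
force: [-1.9, -0.2, 5.9]
gripper_width: 0.0553
gripper_force: 8.0
```

```bash
python3 go.py .6472 .2896 .061 81.4; python3 -c "
from h import *
s=snap('top');im=s['img'][:,:,::-1];t=snap('scene')['img'][:,:,::-1]
r=lambda a:cv2.resize(a,(400,400),interpolation=cv2.INTER_CUBIC)
cv2.imwrite('pics/c2.png',np.hstack([r(im[130:250,260:380]),r(t[180:300,330:450])]))"
```

```text
t 3.9167 grasp [0.6279 0.1763 0.0629] yaw 81.39 zaxis [ 0.002  0.001 -1.   ] turn wz -0.0 shift [-0.09  4.6   0.08] F [-1.87 -0.16  5.93] w 0.0553 gf 8.0
```

View pics/c2.png

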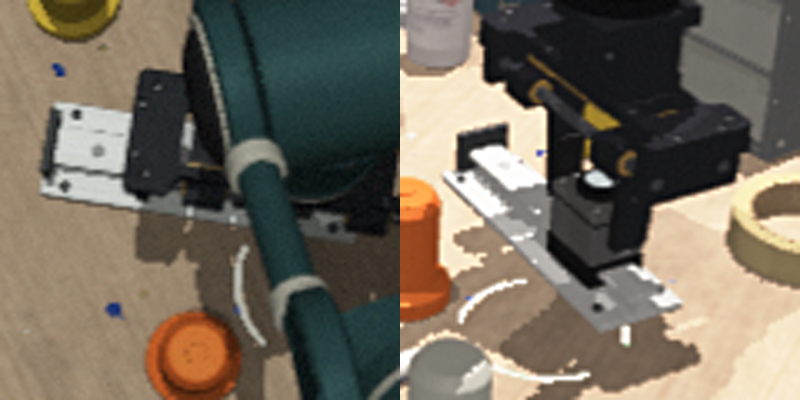

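The picture shows the fingers straddling the grey block along the rail, with the tips above the plate and clear of the lens. The width is 55 mm, which includes the stub on the back. I'll slide it now, then finish in small steps.

Request:
jog_arm([
  [[0,0,0,0,0.2,-0.08,0.5],[0,0,0,0,0.4,0,0.5],[0,0,0,0,0.4,0,0.5],[0,0,0,0,0.4,0,0.5],[0,0,0,0,0.4,0,0.5],[0,0,0,0,0.4,0,0.5],[0,0,0,0,0.4,0,0.5],[0,0,0,0,0.4,0,0.5],[0,0,0,0,0.4,0,0.5],[0,0,0,0,0.4,0,0.5],[0,0,0,0,0,0,0.5],[0,0,0,0,0,0,0.5]],
], force=15)

```text
t: 5.02
ee_pos: [0.6415, 0.2712, 0.2108]
orientation: [0.0, 0.075, 0.997, 0.0]
force: [-0.5, 0.5, 1.0]
gripper_width: 0.0546
gripper_force: 15.0
```

```bash
python3 go.py .6472 .2896 .061 81.4
```

```text
t 5.0167 grasp [0.6416 0.2713 0.0638] yaw 81.45 zaxis [ 0.001  0.001 -1.   ] turn wz 0.01 shift [-0.11  0.76  0.11] F [-0.45  0.52  0.97] w 0.0546 gf 15.01
```

Request:
jog_arm([
  [[0,0,0,0,0.1,0,0.5],[0,0,0,0,0.1,0,0.5],[0,0,0,0,0.1,0,0.5],[0,0,0,0,0.1,0,0.5],[0,0,0,0,0.1,0,0.5],[0,0,0,0,0.05,0,0.5],[0,0,0,0,0,0,0.5],[0,0,0,0,0,0,0.5],[0,0,0,0,0,0,0.5]],
])

```text
t: 5.77
ee_pos: [0.6433, 0.2844, 0.2104]
orientation: [0.0, 0.075, 0.997, 0.001]
force: [1.5, 4.1, -1.9]
gripper_width: 0.054
gripper_force: 15.0
```

```bash
python3 go.py .6472 .2896 .061 81.4
```

```text
t 5.7667 grasp [0.6433 0.2846 0.0634] yaw 81.4 zaxis [ 0.     0.001 -1.   ] turn wz 0.0 shift [-0.12  0.22  0.1 ] F [ 1.51  4.13 -1.9 ] w 0.054 gf 15.01
```

Request:
jog_arm([
  [[0,0,0,0,0.06,0,0.5],[0,0,0,0,0.06,0,0.5],[0,0,0,0,0,0,0.5],[0,0,0,0,0,0,0.5],[0,0,0,0,0,0,0.5]],
])

```text
t: 6.18
ee_pos: [0.6437, 0.2865, 0.2102]
orientation: [-0.0, 0.075, 0.997, -0.0]
force: [1.1, 1.2, -1.5]
gripper_width: 0.0547
gripper_force: 15.0
```

```bash
python3 go.py .6472 .2896 .061 81.4; python3 -c "
from h import *
s=snap('top');im=s['img'][:,:,::-1];t=snap('scene')['img'][:,:,::-1]
r=lambda a:cv2.resize(a,(400,400),interpolation=cv2.INTER_CUBIC)
cv2.imwrite('pics/c3.png',np.hstack([r(im[120:220,260:360]),r(t[180:280,320:420])]))"
```

```text
t 6.1833 grasp [0.6436 0.2864 0.0632] yaw 81.39 zaxis [-0.001 -0.    -1.   ] turn wz -0.0 shift [-0.12  0.15  0.09] F [ 1.07  1.2  -1.51] w 0.0547 gf 15.0
```

View pics/c3.png

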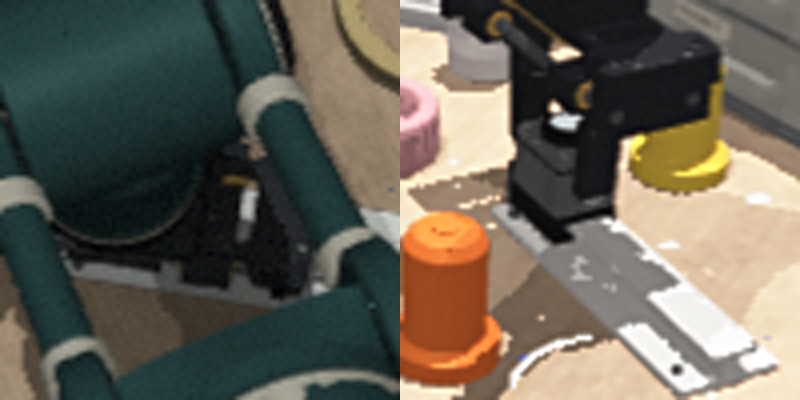

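The block now stands next to the stop, and the pull has fallen to about 1 N. I'll probe slightly further to feel the notch.

Request:
jog_arm([
  [[0,0,0,0,0.05,0,0.5],[0,0,0,0,0,0,0.5],[0,0,0,0,0,0,0.5],[0,0,0,0,0,0,0.5]],
])

```text
t: 6.62
ee_pos: [0.6439, 0.2879, 0.2104]
orientation: [-0.0, 0.075, 0.997, -0.0]
force: [0.1, 0.1, -1.8]
gripper_width: 0.0543
gripper_force: 15.0
```

```bash
python3 go.py .6472 .2896 .061 81.4
```

```text
t 6.6167 grasp [0.6439 0.2879 0.0634] yaw 81.4 zaxis [-0. -0. -1.] turn wz 0.0 shift [-0.12  0.09  0.1 ] F [ 0.12  0.1  -1.84] w 0.0543 gf 15.0
```

Request:
jog_arm([
  [[0,0,0,0,0,0,1],[0,0,0,0,0,0,1],[0,0,0,0,0,0,1],[0,0,0,0,0,0,1],[0,0,0,0,0,-0.4,1],[0,0,0,0,0,-0.9,1],[0,0,0,0,0,-0.9,1],[0,0,0,0,0,-0.9,1],[0,0,0,0,0,-0.9,1],[0,0,0,0,0,-0.9,1],[0,0,0,0,0,0,1],[0,0,0,0,0,0,1]],
])

```text
t: 7.62
ee_pos: [0.6446, 0.2882, 0.3359]
orientation: [0.002, 0.075, 0.997, 0.001]
force: [1.0, -0.4, -1.1]
gripper_width: 0.0883
gripper_force: 0.0
```

```bash
python3 go.py .432 .3278 .18 111
```

```text
t 7.6167 grasp [0.6453 0.2885 0.1889] yaw 81.41 zaxis [ 0.005  0.002 -1.   ] turn wz -5.92 shift [7.4  4.52 0.36] F [ 0.95 -0.43 -1.11] w 0.0883 gf 0.0
```

Request:
jog_arm([
  [[0,0,-1,0,0,0,1],[0,0,-1,0,0,0,1],[0,0,-1,0,0,0,1],[0,0,-1,0,0,0,1],[0,0,-1,0,0,0,1],[0,0,-0.92,0,0,0,1],[0,0,0,0.8,0.5,0,1],[0,0,0,0.8,0.5,0,1],[0,0,0,0.8,0.5,0,1],[0,0,0,0.8,0.5,0,1],[0,0,0,0.8,0.5,0,1],[0,0,0,0.8,0.5,0,1]],
])

```text
t: 8.62
ee_pos: [0.5032, 0.3146, 0.3307]
orientation: [-0.002, -0.182, 0.983, -0.001]
force: [-0.3, 0.4, -0.0]
gripper_width: 0.0882
gripper_force: 0.0
```

Request:
jog_arm([
  [[0,0,0,0.8,0.5,0,1],[0,0,0,0.8,0.5,0,1],[0,0,0,0.8,0.5,0,1],[0,0,0,0.1,0.0,0,1],[0,0,0,0,0,0,1],[0,0,0,0,0,0,1]],
])

```text
t: 9.12
ee_pos: [0.4333, 0.3274, 0.3321]
orientation: [-0.0, -0.182, 0.983, -0.0]
force: [0.1, -0.6, 0.1]
gripper_width: 0.088
gripper_force: 0.0
```

```bash
python3 go.py .432 .3278 .053 111; python3 -c "
from h import *
s=snap('top');im=s['img'][:,:,::-1];t=snap('scene')['img'][:,:,::-1]
r=lambda a:cv2.resize(a,(400,400),interpolation=cv2.INTER_CUBIC)
cv2.imwrite('pics/c4.png',np.hstack([r(im[140:240,260:360]),r(t[180:280,320:420])]))"
```

```text
t 9.1167 grasp [0.4332 0.3272 0.1851] yaw 111.03 zaxis [-0.    -0.001 -1.   ] turn wz 0.01 shift [0.04 0.04 5.28] F [ 0.07 -0.59  0.06] w 0.088 gf 0.0
```

View pics/c4.png

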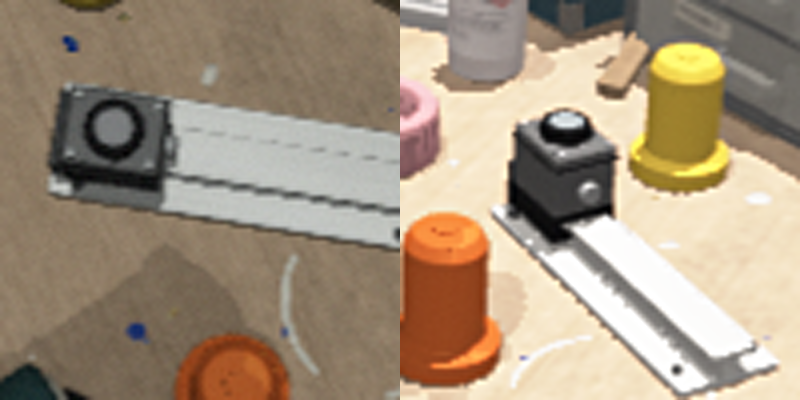

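The module stands alone next to the stop, with the lens at top-view pixel (288.7,172.2). I'll compare that with home.

```bash
cat >> m.py <<'E'
L=onz(s,288.75,172.25,.071);print('now',L,(L-o)@ax,(L-o)@ay)
E
python3 m.py|tail -1
```

```text
now [0.64596169 0.2899394  0.071     ] 0.06720172957924178 0.0012677198756625117
```

Request:
jog_arm([
  [[0,0,0,0.04,0.03,0.6,1],[0,0,0,0,0,0.6,1],[0,0,0,0,0,0.6,1],[0,0,0,0,0,0.6,1],[0,0,0,0,0,0.6,1],[0,0,0,0,0,0.6,1],[0,0,0,0,0,0.6,1],[0,0,0,0,0,0.6,1],[0,0,0,0,0,0.4,1],[0,0,0,0,0,0,1],[0,0,0,0,0,0,1]],
])

```text
t: 10.18
ee_pos: [0.4324, 0.3277, 0.2024]
orientation: [-0.001, -0.182, 0.983, -0.0]
force: [-0.4, 0.2, -0.0]
gripper_width: 0.088
gripper_force: 0.0
```

```bash
python3 go.py .432 .3278 .053 111
```

```text
t 10.1833 grasp [0.4322 0.3275 0.0554] yaw 110.97 zaxis [-0.001 -0.001 -1.   ] turn wz -0.01 shift [0.   0.01 0.1 ] F [-0.44  0.24 -0.02] w 0.088 gf 0.0
```

The module is at +67.2 mm against +67, so it is docked. I'll grip casting A and lift it.

Request:
jog_arm([
  [[0,0,0,0,0,0.1,0.3],[0,0,0,0,0,0,0.3],[0,0,0,0,0,0,0.3],[0,0,0,0,0,0,0.3],[0,0,0,0,0,0,0.3],[0,0,0,0,0,0,0.3],[0,0,0,0,0,0,0.3],[0,0,0,0,0,0,0.3]],
], force=30)

```text
t: 10.85
ee_pos: [0.4322, 0.3278, 0.2007]
orientation: [0.0, -0.182, 0.983, -0.0]
force: [-0.0, -2.2, 2.1]
gripper_width: 0.0428
gripper_force: 30.0
```

```bash
python3 go.py .432 .3278 .053 111
```

```text
t 10.85 grasp [0.4322 0.3278 0.0537] yaw 111.02 zaxis [ 0. -0. -1.] turn wz 0.0 shift [0.01 0.   0.03] F [-0.   -2.2   2.15] w 0.0428 gf 30.0
```

Request:
jog_arm([
  [[0,0,0,0,0,-0.2,0.3],[0,0,0,0,0,-0.4,0.3],[0,0,0,0,0,-0.4,0.3],[0,0,0,0,0,-0.4,0.3],[0,0,0,0,0,-0.4,0.3],[0,0,0,0,0,-0.2,0.3],[0,0,0,0,0,0,0.3],[0,0,0,0,0,0,0.3],[0,0,0,0,0,0,0.3],[0,0,0,0,0,0,0.3],[0,0,0,0,0,0,0.3],[0,0,0,0,0,0,0.3]],
])

```text
t: 11.85
ee_pos: [0.4318, 0.3277, 0.2498]
orientation: [-0.001, -0.182, 0.983, -0.0]
force: [0.8, -0.5, -4.4]
gripper_width: 0.0427
gripper_force: 30.0
```

```bash
python3 go.py .432 .3278 .053 111; python3 -c "
from h import *
for i in range(4): snap('top');print(readout.get_obs()['force'],readout.get_obs()['joint_torque'][1:3])"
```

```text
t 11.85 grasp [0.4317 0.3276 0.1028] yaw 111.0 zaxis [-0.001 -0.001 -1.   ] turn wz 0.0 shift [-0.01  0.    1.99] F [ 0.77 -0.54 -4.38] w 0.0427 gf 29.99
[ 0.5347331   0.03471145 -4.78405329] [-41.80489898 -32.30536222]
[ 0.24189789  0.6820324  -3.6955713 ] [-41.77599192 -32.29586005]
[ 1.08613076 -0.41003799 -4.20933482] [-41.7581141  -32.29570985]
[ 0.02232139  0.42002947 -5.24726427] [-41.74801469 -32.30147123]
```

Casting A weighs about 4.5 N (0.46 kg). The masses lie within 0.13 to 0.52 kg and differ by at least 0.15 kg, so A must be the heavier one. I'll set it down gently and lift B.

Request:
jog_arm([
  [[0,0,0,0,0,0.3,0.3],[0,0,0,0,0,0.4,0.3],[0,0,0,0,0,0.4,0.3],[0,0,0,0,0,0.4,0.3],[0,0,0,0,0,0.2,0.3],[0,0,0,0,0,0.1,0.3],[0,0,0,0,0,0.08,0.3],[0,0,0,0,0,0.05,0.3],[0,0,0,0,0,0.04,0.3],[0,0,0,0,0,0,0.3],[0,0,0,0,0,0,0.3],[0,0,0,0,0,0,0.3]],
])

```text
t: 13.05
ee_pos: [0.4323, 0.328, 0.2016]
orientation: [0.0, -0.182, 0.983, 0.0]
force: [-0.1, -0.7, -4.4]
gripper_width: 0.0429
gripper_force: 30.0
```

```bash
python3 go.py .432 .3278 .053 111
```

```text
t 13.05 grasp [0.4324 0.3281 0.0546] yaw 111.0 zaxis [ 0.001  0.    -1.   ] turn wz -0.0 shift [ 0.02 -0.01  0.07] F [-0.15 -0.71 -4.41] w 0.0429 gf 29.99
```

Still hanging, about 1 mm up. I'll lower it a little more.

Request:
jog_arm([
  [[0,0,0,0,0,0.03,0.3],[0,0,0,0,0,0.03,0.3],[0,0,0,0,0,0,0.3],[0,0,0,0,0,0,0.3],[0,0,0,0,0,0,0.3]],
])

```text
t: 13.47
ee_pos: [0.4323, 0.3281, 0.2007]
orientation: [0.0, -0.182, 0.983, 0.0]
force: [-3.2, -2.0, 6.6]
gripper_width: 0.0431
gripper_force: 30.0
```

```bash
python3 go.py .432 .3278 .053 111
```

```text
t 13.4667 grasp [0.4324 0.3282 0.0537] yaw 111.01 zaxis [ 0.001  0.    -1.   ] turn wz 0.0 shift [ 0.02 -0.01  0.03] F [-3.23 -2.01  6.58] w 0.0431 gf 30.01
```

Request:
jog_arm([
  [[0,0,0,0,0,0,1],[0,0,0,0,0,0,1],[0,0,0,0,0,0,1],[0,0,0,0,0,0,1],[0,0,0,0,0,-0.3,1],[0,0,0,0,0,-0.7,1],[0,0,0,0,0,-0.7,1],[0,0,1,0,0,-0.7,1],[0,0,1,0,0,-0.7,1],[0,0,1,0,0,-0.7,1],[0,0,1,0,0,-0.7,1],[0,0,1,0,0,-0.7,1]],
])

```text
t: 14.47
ee_pos: [0.432, 0.3279, 0.3311]
orientation: [0.0, 0.037, 0.999, 0.0]
force: [1.0, 1.0, 0.4]
gripper_width: 0.0882
gripper_force: 0.0
```

Request:
jog_arm([
  [[0,0,1,0,0,0,1],[0,0,1,0,0,0,1],[0,0,1,0,0,0,1],[0,0,1,0,0,0,1],[0,0,1,0,0,0,1],[0,0,1,0,0,0,1],[0,0,1,0,0,0,1],[0,0,1,0,0,0,1],[0,0,0.2,0,0,0,1],[0,0,0,0,0,0,1]],
])

```text
t: 15.3
ee_pos: [0.4321, 0.3279, 0.3301]
orientation: [0.0, 0.382, 0.924, 0.0]
force: [0.0, -0.4, -1.0]
gripper_width: 0.0881
gripper_force: 0.0
```

```bash
python3 go.py .4434 .0866 .053 45
```

```text
t 15.3 grasp [0.4321 0.3279 0.1831] yaw 45.07 zaxis [ 0.  0. -1.] turn wz 0.01 shift [-7.14 -6.51  5.2 ] F [ 0.02 -0.37 -0.97] w 0.0881 gf 0.0
```

Request:
jog_arm([
  [[0,0,0,-0.5,-0.45,0,1],[0,0,0,-0.83,-0.76,0,1],[0,0,0,-0.83,-0.76,0,1],[0,0,0,-0.83,-0.76,0,1],[0,0,0,-0.83,-0.76,0,1],[0,0,0,-0.83,-0.76,0,1],[0,0,0,-0.83,-0.76,0,1],[0,0,0,-0.83,-0.76,0,1],[0,0,0,-0.83,-0.74,0,1],[0,0,0,0,0,0,1],[0,0,0,0,0,0,1],[0,0,0,0,0,0,1]],
])

```text
t: 16.3
ee_pos: [0.4432, 0.0867, 0.3299]
orientation: [0.0, 0.383, 0.924, 0.0]
force: [0.5, 0.0, -0.1]
gripper_width: 0.0885
gripper_force: 0.0
```

```bash
python3 go.py .4434 .0866 .053 45
```

```text
t 16.3 grasp [0.4433 0.0868 0.1829] yaw 45.01 zaxis [ 0.     0.001 -1.   ] turn wz 0.0 shift [-0.01 -0.    5.2 ] F [ 0.5   0.02 -0.11] w 0.0885 gf 0.0
```

Request:
jog_arm([
  [[0,0,0,0,0,0.5,1],[0,0,0,0,0,0.6,1],[0,0,0,0,0,0.6,1],[0,0,0,0,0,0.6,1],[0,0,0,0,0,0.6,1],[0,0,0,0,0,0.6,1],[0,0,0,0,0,0.6,1],[0,0,0,0,0,0.6,1],[0,0,0,0,0,0.4,1],[0,0,0,0,0,0.1,1],[0,0,0,0,0,0,1],[0,0,0,0,0,0,1]],
])

```text
t: 17.3
ee_pos: [0.4435, 0.0871, 0.2001]
orientation: [0.0, 0.382, 0.924, 0.0]
force: [0.6, 0.1, -0.8]
gripper_width: 0.0877
gripper_force: 0.0
```

Request:
jog_arm([
  [[0,0,0,0,0,0,0.3],[0,0,0,0,0,0,0.3],[0,0,0,0,0,0,0.3],[0,0,0,0,0,0,0.3],[0,0,0,0,0,0,0.3],[0,0,0,0,0,0,0.3],[0,0,0,0,0,0,0.3],[0,0,0,0,0,0,0.3]],
], force=30)

```text
t: 17.97
ee_pos: [0.4432, 0.0866, 0.1998]
orientation: [0.0, 0.383, 0.924, 0.0]
force: [-0.3, -0.5, 0.9]
gripper_width: 0.0427
gripper_force: 30.0
```

```bash
python3 go.py .4434 .0866 .053 45
```

```text
t 17.9667 grasp [0.4433 0.0866 0.0528] yaw 44.99 zaxis [ 0.  0. -1.] turn wz -0.0 shift [-0.    0.01 -0.01] F [-0.33 -0.49  0.88] w 0.0427 gf 29.96
```

Request:
jog_arm([
  [[0,0,0,0,0,-0.2,0.3],[0,0,0,0,0,-0.4,0.3],[0,0,0,0,0,-0.4,0.3],[0,0,0,0,0,-0.4,0.3],[0,0,0,0,0,-0.4,0.3],[0,0,0,0,0,-0.2,0.3],[0,0,0,0,0,0,0.3],[0,0,0,0,0,0,0.3],[0,0,0,0,0,0,0.3],[0,0,0,0,0,0,0.3],[0,0,0,0,0,0,0.3],[0,0,0,0,0,0,0.3]],
])

```text
t: 18.97
ee_pos: [0.4429, 0.0866, 0.2492]
orientation: [-0.001, 0.383, 0.924, -0.0]
force: [0.1, -0.8, -1.5]
gripper_width: 0.0428
gripper_force: 30.0
```

```bash
python3 go.py .4434 .0866 .053 45; python3 -c "
from h import *
for i in range(4): snap('top');print(readout.get_obs()['force'])"
```

```text
t 18.9667 grasp [0.4427 0.0865 0.1022] yaw 45.0 zaxis [-0.001 -0.    -1.   ] turn wz 0.0 shift [-0.02  0.02  1.97] F [ 0.06 -0.81 -1.48] w 0.0428 gf 29.97
[-4.06163514e-01 -4.14477692e-04 -2.29825327e+00]
[ 0.42422161  0.24002386 -1.3197456 ]
[ 0.04653349  0.17490299 -1.13578241]
[ 0.08277007  0.60749375 -1.64031199]
```

B weighs about 1.6 N, so it is the lighter one. I'll set it down.

Request:
jog_arm([
  [[0,0,0,0,0,0.3,0.3],[0,0,0,0,0,0.4,0.3],[0,0,0,0,0,0.4,0.3],[0,0,0,0,0,0.4,0.3],[0,0,0,0,0,0.2,0.3],[0,0,0,0,0,0.1,0.3],[0,0,0,0,0,0.08,0.3],[0,0,0,0,0,0.05,0.3],[0,0,0,0,0,0.03,0.3],[0,0,0,0,0,0.02,0.3],[0,0,0,0,0,0,0.3],[0,0,0,0,0,0,0.3]],
])

```text
t: 20.17
ee_pos: [0.4434, 0.0866, 0.2005]
orientation: [0.0, 0.383, 0.924, 0.0]
force: [0.1, -0.1, -1.9]
gripper_width: 0.0426
gripper_force: 30.0
```

```bash
python3 go.py .4434 .0866 .0528 45
```

```text
t 20.1667 grasp [0.4435 0.0866 0.0535] yaw 45.0 zaxis [ 0.001  0.    -1.   ] turn wz 0.0 shift [ 0.   -0.    0.03] F [ 0.12 -0.14 -1.89] w 0.0426 gf 29.97
```

Request:
jog_arm([
  [[0,0,0,0,0,0.03,0.3],[0,0,0,0,0,0.01,0.3],[0,0,0,0,0,0,0.3],[0,0,0,0,0,0,0.3],[0,0,0,0,0,0,0.3]],
])

```text
t: 20.58
ee_pos: [0.4435, 0.0866, 0.1998]
orientation: [0.0, 0.383, 0.924, 0.0]
force: [-2.3, -0.0, 6.4]
gripper_width: 0.0429
gripper_force: 30.0
```

```bash
python3 go.py .4434 .0866 .0528 45
```

```text
t 20.5833 grasp [0.4436 0.0866 0.0528] yaw 45.0 zaxis [ 0.001  0.    -1.   ] turn wz 0.0 shift [ 0.   -0.01 -0.  ] F [-2.35 -0.02  6.44] w 0.0429 gf 29.98
```

Request:
jog_arm([
  [[0,0,0,0,0,0,1],[0,0,0,0,0,0,1],[0,0,0,0,0,0,1],[0,0,0,0,0,0,1],[0,0,0,0,0,-0.3,1],[0,0,0,0,0,-0.7,1],[0,0,0,0,0,-0.7,1],[0,0,0,0,0,-0.7,1],[0,0,0,0,0,-0.7,1],[0,0,0,0,0,-0.7,1],[0,0,0,0,0,-0.7,1],[0,0,0,0,0,-0.7,1]],
])

```text
t: 21.58
ee_pos: [0.443, 0.0866, 0.3306]
orientation: [0.0, 0.383, 0.924, 0.0]
force: [1.2, 0.9, -0.5]
gripper_width: 0.0881
gripper_force: 0.0
```

Request:
jog_arm([
  [[0,0,0,0.5,0.45,0,1],[0,0,0,0.83,0.76,0,1],[0,0,0,0.83,0.76,0,1],[0,0,0,0.83,0.76,0,1],[0,0,0,0.83,0.76,0,1],[0,0,0,0.83,0.76,0,1],[0,0,0,0.83,0.76,0,1],[0,0,0,0.83,0.76,0,1],[0,0,0,0.83,0.74,0,1],[0,0,-1,0,0,0,1],[0,0,-1,0,0,0,1],[0,0,-1,0,0,0,1]],
])

```text
t: 22.58
ee_pos: [0.4318, 0.3286, 0.3295]
orientation: [-0.0, 0.256, 0.967, -0.0]
force: [-0.5, 0.7, 0.8]
gripper_width: 0.0881
gripper_force: 0.0
```

Request:
jog_arm([
  [[0,0,-1,0,0,0,1],[0,0,-1,0,0,0,1],[0,0,-1,0,0,0,1],[0,0,-1,0,0,0,1],[0,0,-1,0,0,0,1],[0,0,-1,0,0,0,1],[0,0,-1,0,0,0,1],[0,0,-1,0,0,0,1],[0,0,-1,0,0,0,1],[0,0,-1,0,0,0,1],[0,0,-0.2,0,0,0,1],[0,0,0,0,0,0,1]],
])

```text
t: 23.58
ee_pos: [0.432, 0.3279, 0.3295]
orientation: [0.0, -0.182, 0.983, 0.0]
force: [0.3, 0.1, 0.1]
gripper_width: 0.088
gripper_force: 0.0
```

```bash
python3 go.py .4324 .3281 .053 111
```

```text
t 23.5833 grasp [0.432  0.3279 0.1825] yaw 110.93 zaxis [ 0.  0. -1.] turn wz -0.01 shift [-0.02  0.    5.18] F [0.28 0.07 0.08] w 0.088 gf 0.0
```

Request:
jog_arm([
  [[0,0,0,0,0,0.5,1],[0,0,0,0,0,0.6,1],[0,0,0,0,0,0.6,1],[0,0,0,0,0,0.6,1],[0,0,0,0,0,0.6,1],[0,0,0,0,0,0.6,1],[0,0,0,0,0,0.6,1],[0,0,0,0,0,0.6,1],[0,0,0,0,0,0.4,1],[0,0,0,0,0,0.08,1],[0,0,0,0,0,0,1],[0,0,0,0,0,0,1]],
])

```text
t: 24.58
ee_pos: [0.4323, 0.328, 0.2]
orientation: [0.0, -0.182, 0.983, 0.0]
force: [-0.2, 0.6, 0.1]
gripper_width: 0.0878
gripper_force: 0.0
```

Request:
jog_arm([
  [[0,0,0,0,0,0,0.3],[0,0,0,0,0,0,0.3],[0,0,0,0,0,0,0.3],[0,0,0,0,0,0,0.3],[0,0,0,0,0,0,0.3],[0,0,0,0,0,0,0.3],[0,0,0,0,0,0,0.3],[0,0,0,0,0,0,0.3]],
], force=35)

```text
t: 25.25
ee_pos: [0.432, 0.328, 0.1998]
orientation: [0.0, -0.182, 0.983, 0.0]
force: [-1.0, -0.7, 1.0]
gripper_width: 0.0429
gripper_force: 35.0
```

```bash
python3 go.py .4324 .3281 .053 111
```

```text
t 25.25 grasp [0.4321 0.328  0.0528] yaw 111.0 zaxis [ 0.  0. -1.] turn wz -0.0 shift [-0.01 -0.   -0.01] F [-1.02 -0.68  0.99] w 0.0429 gf 35.0
```

Request:
jog_arm([
  [[0,0,0,0,0,-0.2,0.3],[0,0,0,0,0,-0.5,0.3],[0,0,0,0,0,-0.7,0.3],[0,0,0,0,0,-0.7,0.3],[0,0,0,0,0,-0.7,0.3],[0,0,0,0,0,-0.7,0.3],[0,0,0,0,0,-0.7,0.3],[0,0,0,0,0,-0.7,0.3],[0,0,0,0,0,-0.7,0.3],[0,0,0,0,0,-0.4,0.3],[0,0,0,0,0,0,0.3],[0,0,0,0,0,0,0.3]],
])

```text
t: 26.25
ee_pos: [0.432, 0.3278, 0.3501]
orientation: [0.0, -0.182, 0.983, 0.0]
force: [-0.2, -0.2, -4.9]
gripper_width: 0.0426
gripper_force: 35.0
```

```bash
python3 go.py .6465 .2899 .204 111
```

```text
t 26.25 grasp [0.4321 0.3279 0.2031] yaw 111.0 zaxis [ 0.001  0.001 -1.   ] turn wz -0.0 shift [-7.46 -4.49 -0.04] F [-0.22 -0.22 -4.93] w 0.0426 gf 34.99
```

Request:
jog_arm([
  [[0,0,0,-0.4,-0.24,0,0.3],[0,0,0,-0.8,-0.48,0,0.3],[0,0,0,-0.8,-0.48,0,0.3],[0,0,0,-0.8,-0.48,0,0.3],[0,0,0,-0.8,-0.48,0,0.3],[0,0,0,-0.8,-0.48,0,0.3],[0,0,0,-0.8,-0.48,0,0.3],[0,0,0,-0.8,-0.48,0,0.3],[0,0,0,-0.8,-0.48,0,0.3],[0,0,0,-0.46,-0.31,-0.04,0.3],[0,0,0,-0.2,-0.1,0,0.3],[0,0,0,0,0,0,0.3]],
])

```text
t: 27.25
ee_pos: [0.6476, 0.289, 0.3483]
orientation: [-0.001, -0.182, 0.983, -0.0]
force: [0.1, -0.0, -5.0]
gripper_width: 0.043
gripper_force: 35.0
```

Request:
jog_arm([
  [[0,0,0,0.2,0.1,0,0.3],[0,0,0,0,0,0,0.3],[0,0,0,0,0,0,0.3],[0,0,0,0,0,0,0.3],[0,0,0,0,0,0,0.3],[0,0,0,0,0,0,0.3]],
])

```text
t: 27.75
ee_pos: [0.6404, 0.2907, 0.3511]
orientation: [0.0, -0.183, 0.983, 0.0]
force: [-0.7, -0.8, -4.7]
gripper_width: 0.0427
gripper_force: 35.0
```

```bash
python3 go.py .6465 .2899 .204 111; python3 -c "
from h import *
s=snap('scene','s5');im=s['img'][:,:,::-1]
cv2.imwrite('pics/c5.png',cv2.resize(im[130:350,230:450],(600,600),interpolation=cv2.INTER_CUBIC))"
```

```text
t 27.75 grasp [0.6405 0.2908 0.2041] yaw 111.03 zaxis [ 0.  0. -1.] turn wz 0.01 shift [-0.21 -0.12  0.  ] F [-0.74 -0.85 -4.65] w 0.0427 gf 34.99
```

View pics/c5.png

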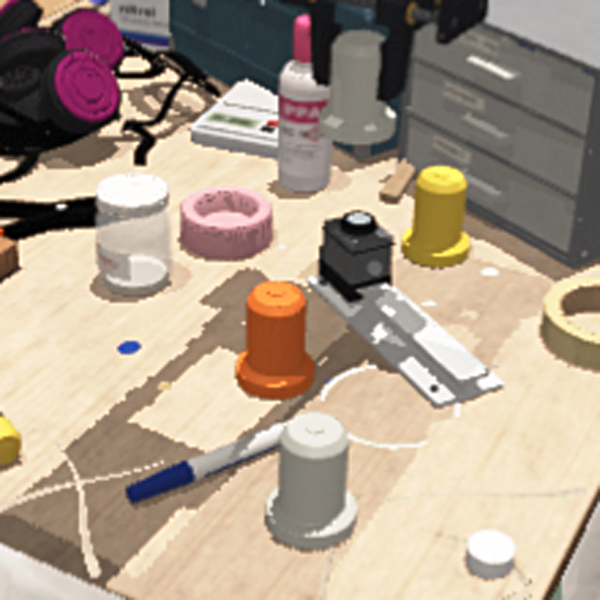

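The casting hangs upright over the lens, at crop (357,90) above (357,222), and the module still sits at the stop. The light casting stands at (315,480) and the bystanders haven't moved. I'll take out the last 6 mm and settle.

Request:
jog_arm([
  [[0,0,0,-0.1,-0.06,0,0.3],[0,0,0,-0.1,-0.06,0,0.3],[0,0,0,0,0,0,0.3],[0,0,0,0,0,0,0.3],[0,0,0,0,0,0,0.3],[0,0,0,0,0,0,0.3],[0,0,0,0,0,0,0.3],[0,0,0,0,0,0,0.3]],
])

```text
t: 28.47
ee_pos: [0.6465, 0.2895, 0.3507]
orientation: [-0.0, -0.182, 0.983, 0.0]
force: [0.5, -0.5, -5.4]
gripper_width: 0.0429
gripper_force: 35.0
```

```bash
python3 go.py .6465 .2899 .204 111; python3 -c "
from h import *
print(workorder.hand_in())"
```

```text
t 28.4667 grasp [0.6465 0.2895 0.2037] yaw 111.0 zaxis [-0.  0. -1.] turn wz 0.0 shift [-0.01  0.02 -0.01] F [ 0.48 -0.46 -5.37] w 0.0429 gf 34.99
the job is handed in; nothing more can be done
None
```

I handed the job in at about 28.5 s (no verdict came back): the camera measures within 1 mm of home along the rail, the lighter casting (about 1.6 N) is back upright on the table, and the heavier one (about 4.5 N) is held upright about 80 mm above the lens, centred over it.

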